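Check that a press release lever stops short of its grip bar

ROBOT

A 6-joint arm with a two-finger parallel gripper is mounted at the origin on the work surface. World frame = base frame: x ahead of the robot, y to its left, z up, the work surface at z = 0. Lengths are in m, angles in rad, forces in N, time in s.
With the tool pointing down it reaches from about 0.35 to 0.8 m from the base axis. Payload 7.3 kg.
Tool frame: the origin (TCP) lies between the finger pads; the fingertips stand 25 mm ahead of it and the grasp point (between the pads) lies 6 mm ahead of it (r.tip_extent is the distance from the TCP to the fingertips, in m); z points along the fingers, y is the line along which they close (so a half turn about z gives the same grasp; the last joint's range is limited). The gripper opens to 85 mm and grips with 20 to 120 N. Pads are 22 mm wide; open, the fingers measure 114 mm over their backs; the gripper's body (76 mm by 85 mm) begins 54 mm behind the grasp point. The pads swing forward as they close: fully open they stand 13 mm farther back than shut.
Start: joints at [-1.354, 0.342, 1.524, -0, 1.275, -0.146], TCP at [0.186, -0.491, 0.256] pointing down, gripper open.
Joint ranges: [-2.53, 2.53], [-0.77, 2.02], [0.04, 2.7], [-1, 4.14], [0.28, 2.66], [-3.11, 3.11]. Speed limits (rad/s): [2.57, 2.57, 3.14, 3.14, 3.14, 3.14].

INTERFACE

Orientations are given as a unit quaternion [x, y, z, w].
In Python, from workcell import r, command_gripper, optics gives the robot as it stands. The module is installed in compiled form; this text tells all that it offers. Calls block until the motion is done:
- r.reach(position, orientation): joint-space move of the TCP to a pose.
- r.move_straight(position, orientation=None, speed=0.15, max_force=None): straight line of the TCP; orientation=None keeps the orientation; speed is the mean speed in m/s. With max_force (N) it stops when the force on the tool has changed by that much, and returns True; else False.
- r.movej(angles): joint-space move.
- command_gripper(opening, force=None): finger opening in m; force is the grip in N (None keeps the last); returns when the fingers have stopped.
- r.hold(seconds).
- r.solve_ik(position, orientation): joint angles nearest the present ones, or None.
- r.read_state(): the state.
- optics.get_image(name): name is "scene" or "side" or "wrist"; returns (picture, depth): 384x512x3 uint8, red, green, blue; 384x512 float32, m along the optical axis (not along the pixel's ray), 0 where there is no reading.
- optics.camera_model(name): a dict with "K" (3x3 intrinsics, pixels), "R" (3x3) and "t" (3): a world point X has camera coordinates R X + t; the wrist camera has in their place "tool_from_camera" (4x4, takes a point from camera to tool coordinates, whose origin is the TCP and whose axes are the flange's). Camera axes: x right, y down, z forward; pixel columns grow to the right and rows downward; lengths in m; the calibration is good to about 2 mm. A picture is of the moment at which its call begins: read the wrist's pose just before it. camera_model takes no time and is no camera call.
A pose or a line that the arm cannot do raises r.PlanningError and nothing moves.
- r.finish_job(): hands the job in; it is judged then, once.
The state is a dict: "time_s": time; "joint_positions": joint angles; "dq": joint speeds; "tau": joint torques, N m; "eef_pos": TCP position; "eef_rot": TCP orientation; "contact_force": force on the tool from outside, world axes, zero at the start; "torque": the same for the moment, N m; "grip_width": finger opening in m; "grip_force": force on a finger pad.
Only numpy, scipy, OpenCV 4.12 (cv2) and the standard library are available. Lean on these libraries where they do the work, as an engineer would, in place of code of your own. Each camera call takes 0.05 s, during which the arm holds its last target. There are 200 camera calls.

TASK

Check the red hand lever before it is fitted to the press: with the outside of the shut fingers, press it in towards its bar until it comes up against its own stop, ease it all the way out again without letting it snap back, then press it in to the stop a second time and finish while still holding it there so that the gap to the bar can be gauged. Press firmly but do not lean hard on it once it has stopped, do not put a finger behind the lever or touch the bar, and do not grip anything. Leave the blue lever and everything else on the bench alone.

Things in the scene. Friction and masses are not known exactly. Their poses are not given: they have to be found in the camera images.
- red_stand: Checking stand of the red handle, fixed to the bench: aluminium base plate 100 (x) x 200 (y) x 12 mm, two steel posts, a dark clamp block at the +y end whose top is at 113 mm. Origin: centre of the plate's underside, on the bench. Its x axis points from the lever side to the bar side (roughly away from the robot, within 0.45 rad). Nothing on the stand is higher than 115 mm.
- red_bar: Fixed grip bar of the red handle, a horizontal bar 25 mm thick over its black rubber sleeve, along the stand's y. Origin: middle of the bar on its centre line, 25 mm from the stand's origin along the stand's +x and 100 mm above the bench. Axes as the stand's.
- red_blade: The red blade of the hand lever, at the height of the bar and on the stand's -x side of it: 18 mm high (z), 10 mm thick (x), running 118 mm along its own -y from the hinge, with a 22 mm red ball centred 122 mm from the hinge. Origin: on the upright hinge axis, 100 mm above the bench (at -27 mm x, +78 mm y of the stand). Its +x is the direction in which its outer part goes when pressed in. The blade's front face lies 4.5 mm to -x of the origin.
- red_press (a point): Point on the front face of the red blade (the side away from the bar), 90 mm from the hinge axis, at mid-height; axes as the blade's. A good place to press.
- red_lever (a joint): Swing of the red lever about its upright hinge, rad: 0 fully out (at rest), 0.40 fully in against its own stop, where the blade is parallel to the bar with about 34 mm of air between them. A spring returns it: pressed at 90 mm from the hinge it takes about 3.5 N to start and 8 N to reach the stop.
- blue_stand: Checking stand of the blue handle, fixed to the bench: aluminium base plate 100 (x) x 200 (y) x 12 mm, two steel posts, a dark clamp block at the -y end whose top is at 113 mm. Origin: centre of the plate's underside, on the bench. Its x axis points from the lever side to the bar side (roughly away from the robot, within 0.45 rad). Nothing on the stand is higher than 115 mm.
- blue_bar: Fixed grip bar of the blue handle, a horizontal bar 25 mm thick over its black rubber sleeve, along the stand's y. Origin: middle of the bar on its centre line, 25 mm from the stand's origin along the stand's +x and 100 mm above the bench. Axes as the stand's.
- blue_blade: The blue blade of the hand lever, at the height of the bar and on the stand's -x side of it: 18 mm high (z), 10 mm thick (x), running 118 mm along its own +y from the hinge, with a 22 mm blue ball centred 122 mm from the hinge. Origin: on the upright hinge axis, 100 mm above the bench (at -27 mm x, -78 mm y of the stand). Its +x is the direction in which its outer part goes when pressed in. The blade's front face lies 4.5 mm to -x of the origin.
- blue_press (a point): Point on the front face of the blue blade (the side away from the bar), 90 mm from the hinge axis, at mid-height; axes as the blade's. A good place to press.
- blue_lever (a joint): Swing of the blue lever about its upright hinge, rad: 0 fully out (at rest), 0.40 fully in against its own stop, where the blade is parallel to the bar with about 34 mm of air between them. A spring returns it: pressed at 90 mm from the hinge it takes about 3.5 N to start and 8 N to reach the stop.
- red_blade_back: Rear strip of the red lever, the face that looks at the bar; same origin and axes as the red blade. Fingers must not touch it.
- die_sleeve: Loose steel ring, 40 mm across, 35 mm high, standing in front of the red stand near the lever's hinge end. Origin: centre of the underside.
- plunger: Loose steel punch standing upright, 16 mm thick with a 26 mm head, 55 mm high, in front of the blue stand. Origin: centre of the underside.
- wash_bottle: White plastic bottle, 66 mm across, 170 mm high, beyond the stands. Origin: centre of the underside.
- dish: Glass dish, 110 mm across, 30 mm high, beyond the stands. Origin: centre of the underside.
- jar: Amber jar with a black cap, 48 mm across, 70 mm high, beyond the stands. Origin: centre of the underside.
- holder: Aluminium pellet holder, 70 x 45 x 6 mm with a hole, lying outside the stands on the robot's right. Origin: centre of the underside.
- spatula: Thin steel spatula, 160 mm long, 6 mm high, lying outside the stands on the robot's left. Origin: middle of its underside.

How it is judged:
On the way, in this order (a step that is already met when the one before it is completed fails the run):
1. the red lever is pressed in to its stop by the fingers (value of joint red_lever above 0.38 rad and contact force between the fingers and red_blade above 3 N), for 0.2 s.
2. the red lever is all the way out again (value of joint red_lever below 0.03 rad), for 0.1 s.
At the end, for the whole second after the job is handed in: The red lever is held in within 0.02 rad of its stop (joint above 0.38) by the fingers pressing with more than 3 N, with nothing touching the bar; the blue lever is out (below 0.03 rad) and every loose thing is within 10 mm of its start (all of step 1 and contact force between anything else and red_bar below 1 N and value of joint blue_lever below 0.03 rad and distance of each of die_sleeve, plunger, wash_bottle, dish, jar, holder, spatula from where it was at the start of the episode below 0.01 m); the arm keeps its last pose, push and grip.
It fails at once if the red lever's bar is touched, or a finger is put behind the red lever (contact force between any of the fingers, the arm and red_bar above 1 N or contact force between the fingers and red_blade_back above 1 N).
It fails at once if the red lever snaps back (faster than 4 rad/s) (velocity of joint red_lever below -4 rad/s).
It fails at once if the red lever is leant on with more than 40 N (contact force between the fingers and red_blade above 40 N).
It fails at once if the blue lever is worked (value of joint blue_lever above 0.05 rad).
It fails at once if a loose thing on the bench is moved by more than 10 mm or lifted (distance of any of die_sleeve, plunger, wash_bottle, dish, jar, holder, spatula from where it was at the start of the episode above 0.01 m).
It also fails if it takes over 64 s, if anything falls off the work surface, if the arm or the gripper's body presses on something with over 40 N, if the wrist force passes 120 N, or if a joint passes its speed limit or range.

## Working session

There is one attempt and no reset: what is moved stays moved. The work goes in short steps, each a Python script; the robot and the scene stay as the last script left them, time stands still between calls to the robot, and variables do not carry over. Pictures are saved under pics/ and viewed, at most 10 in all, crops included, and the job is handed in when it is done.

```bash
mkdir -p pics
python3 - <<'E'
from workcell import r, optics
import cv2, numpy as np
ims=[]
for n in ("scene","side"):
    im,d=optics.get_image(n); np.savez("%s.npz"%n,im=im,d=d,**optics.camera_model(n))
    cv2.imwrite("pics/%s0.png"%n,cv2.resize(im[:,:,::-1],(800,600),interpolation=cv2.INTER_CUBIC))
s=r.read_state(); print(s["time_s"],s["eef_rot"],s["contact_force"],s["grip_width"],r.tip_extent)
E
```

```text
0.1 [ 9.83592743e-01  1.80401863e-01 -2.23434899e-05 -6.95387233e-04] [-0.19124227  0.8176806  -0.21670089] 0.08528179883039992 0.025
```

View pics/scene0.png

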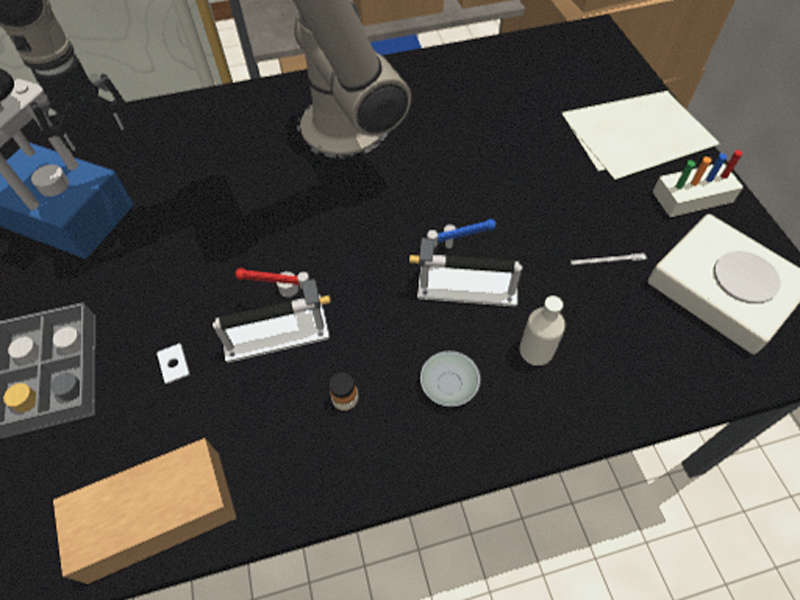

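View pics/side0.png

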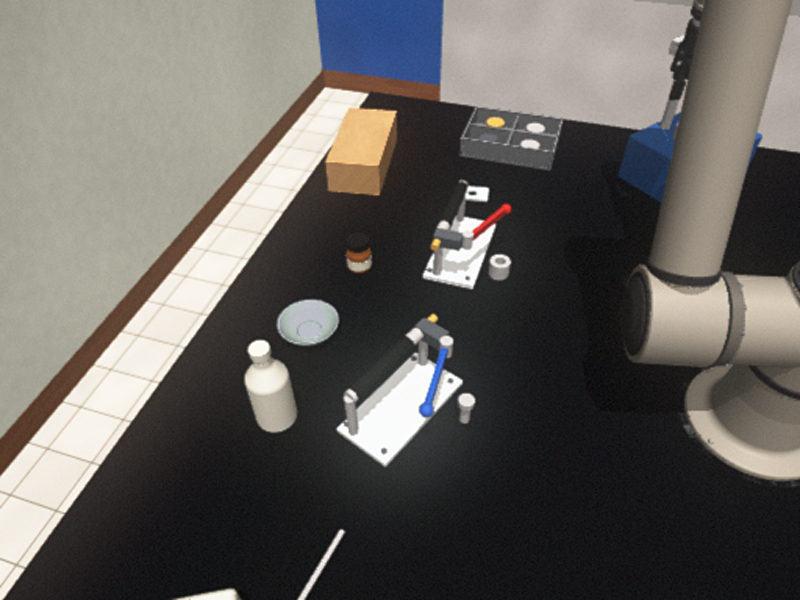

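The red lever's ball is at about (240,273) and its hinge at about (300,280) in the 800-wide scene view. The sleeve stands just in front of the hinge end. Next I'll measure the red pixels and the plate in 3D.

```bash
cat > h.py <<'E'
import numpy as np, cv2
def load(n): return np.load("%s.npz"%n)
def cloud(z):
    d=z["d"]; v,u=np.indices(d.shape); K=z["K"]
    c=np.stack([(u-K[0,2])/K[0,0]*d,(v-K[1,2])/K[1,1]*d,d],-1)
    return (c-z["t"])@z["R"]   # R^T (c-t)
E
python3 - <<'E'
from h import *
for n in ("scene","side"):
    z=load(n); P=cloud(z); im=z["im"].astype(int); ok=z["d"]>0
    h=ok&(P[...,2]>.07)&(P[...,2]<.13)&(P[...,0]<.8)&(P[...,0]>.3)&(abs(P[...,1])<.5)
    for nm,a,b,c in (("red",0,1,2),("blue",2,0,1)):
        m=h&(im[...,a]>90)&(im[...,a]>2.2*im[...,b])&(im[...,a]>2.2*im[...,c])
        if nm=="blue": m=h&(im[...,2]>90)&(im[...,2]>1.8*im[...,0])
        p=P[m]; i=np.argsort(p[:,1])
        vx=cv2.fitLine(p[:,:2].astype(np.float32),cv2.DIST_HUBER,0,.001,.001).ravel()
        print(n,nm,m.sum(),"ends",p[i[:3]].mean(0).round(3),p[i[-3:]].mean(0).round(3),"line",vx.round(4),"zmax",p[:,2].max().round(3))
    m=ok&(P[...,2]>.006)&(P[...,2]<.018)&(im.min(-1)>110)&(P[...,0]<.8)&(P[...,0]>.3)
    k,lab,st,cen=cv2.connectedComponentsWithStats(m.astype(np.uint8))
    for j in range(1,k):
        if st[j,4]>150:
            p=P[lab==j]; rc=cv2.minAreaRect(p[:,:2].astype(np.float32)); print("plate",st[j,4],np.round(rc[0],4),np.round(rc[1],4),round(rc[2],1))
    # low loose objects in front (15-40mm height)
    m=ok&(P[...,2]>.02)&(P[...,2]<.062)&(P[...,0]<.6)&(P[...,0]>.3)&(abs(P[...,1])<.4)
    k,lab,st,cen=cv2.connectedComponentsWithStats(m.astype(np.uint8))
    for j in range(1,k):
        if st[j,4]>25: p=P[lab==j]; print("obj",st[j,4],p.min(0).round(3),p.max(0).round(3),st[j,:4])
E
```

```text
scene red 187 ends [ 0.471 -0.299  0.105] [ 0.513 -0.191  0.103] line [ 0.397   0.9178  0.4892 -0.2476] zmax 0.112
scene blue 166 ends [0.491 0.092 0.105] [0.49  0.209 0.104] line [ 0.0242 -0.9997  0.489   0.1327] zmax 0.116
plate 1092 [0.5533 0.1386] [0.1988 0.0769] 68.2
plate 1165 [ 0.5577 -0.258 ] [0.1998 0.0731] 89.6
plate 499 [0.7489 0.0366] [0.0879 0.0865] 33.6
obj 39 [0.532 0.044 0.021] [0.541 0.057 0.061] [269 175   5   9]
obj 49 [ 0.457 -0.235  0.02 ] [ 0.478 -0.199  0.038] [177 181  13   6]
obj 38 [ 0.57  -0.178  0.02 ] [ 0.577 -0.163  0.061] [201 201   6  10]
obj 48 [ 0.565 -0.354  0.021] [ 0.577 -0.338  0.061] [140 214   9  11]
side red 143 ends [ 0.469 -0.292  0.108] [ 0.505 -0.188  0.102] line [ 0.4005  0.9163  0.4854 -0.2338] zmax 0.113
side blue 213 ends [0.49  0.092 0.1  ] [0.484 0.216 0.103] line [ 0.0371 -0.9993  0.484   0.1637] zmax 0.112
plate 253 [ 0.5506 -1.4451] [0.4976 0.0422] 0.2
plate 745 [ 0.5398 -0.2486] [0.1947 0.0999] 88.6
plate 410 [0.7499 0.036 ] [0.0876 0.086 ] 67.4
plate 2105 [0.5395 0.1458] [0.2022 0.1011] 68.8
plate 240 [0.4759 0.1015] [0.0361 0.0824] 0.5
obj 39 [ 0.556 -0.347  0.021] [ 0.569 -0.333  0.061] [293 129   5  11]
obj 55 [ 0.559 -0.168  0.021] [ 0.574 -0.158  0.062] [277 163   6  12]
obj 128 [ 0.434 -0.229  0.02 ] [ 0.473 -0.191  0.039] [313 163  14  12]
obj 58 [0.523 0.055 0.02 ] [0.536 0.064 0.06 ] [268 221   6  11]
obj 119 [0.425 0.126 0.02 ] [0.45  0.153 0.058] [293 252  11  14]
obj 62 [0.587 0.216 0.021] [0.6   0.228 0.062] [222 265   7  12]
```

```bash
cat >> h.py <<'E'
from scipy.spatial.transform import Rotation as Ro
H=np.array([.514,-.170]); YAW0=-.412; Z=.107
def pose(q,gap,z=Z):
    "shut fingers' back parallel to the blade at lever angle q, gap m in front of it"
    a=YAW0+q; c,s=np.cos(a),np.sin(a)
    v=np.array([-.0045-.0145-gap,-.090])
    p=H+np.array([c*v[0]-s*v[1],s*v[0]+c*v[1]])
    y=np.array([c,s,0]); zz=np.array([0,0,-1.]); M=np.stack([np.cross(y,zz),y,zz],1)
    return [*p,z],Ro.from_matrix(M).as_quat()
def push(s,q):
    "contact force component resisting the push"
    a=YAW0+q; return -(s["contact_force"][0]*np.cos(a)+s["contact_force"][1]*np.sin(a))
E
python3 - <<'E'
from workcell import r, optics, command_gripper
from h import *
command_gripper(0.0,20)
r.reach(*pose(0,.04,.25)); print(r.read_state()["joint_positions"])
r.move_straight(pose(0,.04)[0],speed=.1)
s=r.read_state(); print(s["time_s"],s["eef_pos"],s["contact_force"],s["grip_width"])
hit=r.move_straight(pose(0,-.015)[0],speed=.02,max_force=2)
s=r.read_state(); g=(np.array(s["eef_pos"])-pose(0,0)[0])
print(hit,s["time_s"],s["eef_pos"],s["contact_force"],g)
im,d=optics.get_image("wrist"); cv2.imwrite("pics/w1.png",im[:,:,::-1])
im,d=optics.get_image("side"); cv2.imwrite("pics/s1.png",cv2.resize(im[90:210,250:410,::-1],(800,600),interpolation=cv2.INTER_CUBIC))
E
```

```text
[-6.55735825e-01  2.68694813e-01  1.64781887e+00 -3.63759292e-04
  1.22474074e+00 -2.42204487e-01]
3.775 [ 0.42416666 -0.22903879  0.10749689] [-0.37737277 -0.12396003 -0.36963971] 0.00021522498154871045
True 5.7833 [ 0.4652125  -0.24681719  0.1064907 ] [-0.22895534 -0.00297822 -0.10637885] [ 0.00466246 -0.00195665 -0.0005093 ]
```

View pics/s1.png

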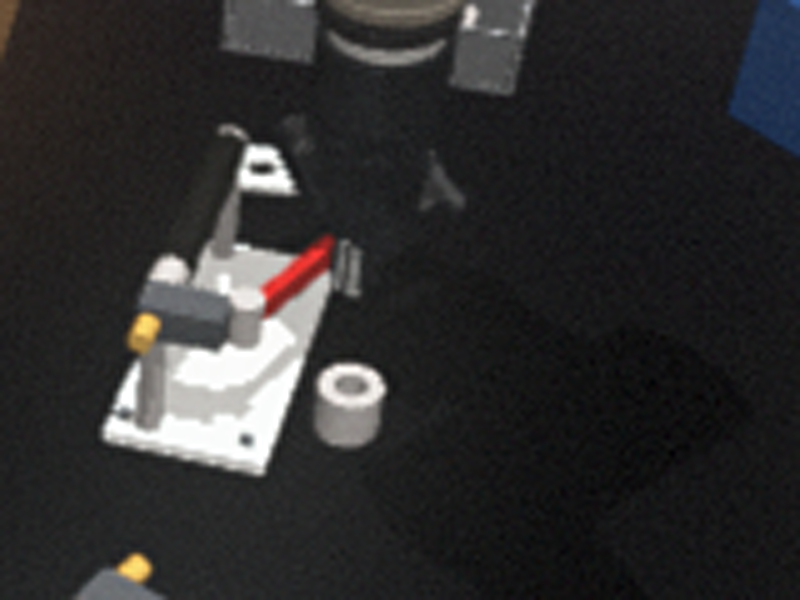

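View pics/w1.png

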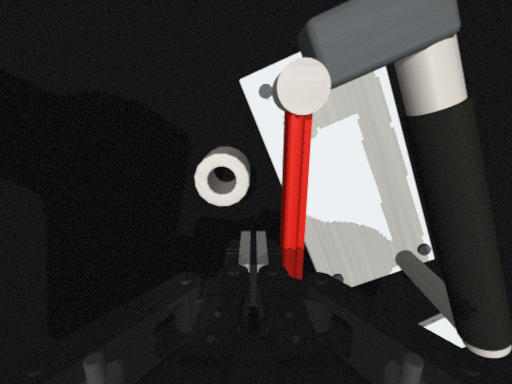

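The wrist view shows the shut fingers at (240–268, 230–290), just in front of the blade edge at x≈283. There is still a gap, so the stop was a false trigger. The sleeve at (222,178) is clear. I'll carry on to real contact.

Run:
```python
from workcell import r, optics
from h import *
Rq=lambda v:np.array([np.cos(YAW0)*v,np.sin(YAW0)*v])
def show(tag):
    s=r.read_state(); d=np.array(s["eef_pos"][:2])-pose(0,0)[0][:2]
    print(tag,round(s["time_s"],2),"adv mm",round(1e3*float(d@Rq(1)),2),"F",np.round(s["contact_force"],2),round(push(s,0),2)); return push(s,0)
show("start")
base=push(r.read_state(),0)
for k in range(12):
    g=-.005-.001*k
    r.move_straight(pose(0,g)[0],speed=.015); r.hold(.1)
    if show(k)-base>2: break
```

```text
start 5.88 adv mm 5.12 F [-0.73  0.78  0.83] 0.98
0 6.23 adv mm 4.98 F [ 0.05 -0.15  0.82] -0.11
1 6.58 adv mm 5.48 F [-3.27  0.68  2.35] 3.27
```

Contact is at about 5.5 mm past the nominal position. Now I'll follow the arc inwards.

```bash
cat >> h.py <<'E'
G=-.0055
def press(r):
    q=0.0
    while q<.50:
        q+=.04 if q<.33 else .01
        r.move_straight(*pose(q,G),speed=.03,max_force=14); r.hold(.1)
        s=r.read_state(); F=push(s,q); a=YAW0+q
        e=np.array(s["eef_pos"])-pose(q,G)[0]
        print(round(q,3),round(s["time_s"],2),"F",round(F,2),np.round(s["contact_force"],1),"err mm",np.round(e*1e3,1))
        if F>15: break
    return q
E
python3 - <<'E'
from workcell import r, optics
from h import *
q=press(r); open("q.txt","w").write(str(q)); r.hold(.4); s=r.read_state(); print(q,s["time_s"],push(s,q))
im,d=optics.get_image("wrist"); cv2.imwrite("pics/w2.png",im[:,:,::-1])
E
```

```text
0.04 6.94 F 3.76 [-4.3 -0.6  1.8] err mm [-0.3  0.1 -0.1]
0.08 7.32 F 5.57 [-5.9 -0.1  1.1] err mm [-0.4 -0.  -0.2]
0.12 7.69 F 4.46 [-5.  -1.2  0.5] err mm [-0.5 -0.1 -0.2]
0.16 8.07 F 5.75 [-6.6 -2.4  0.2] err mm [-0.7 -0.1 -0.2]
0.2 8.44 F 7.14 [-7.7 -1.9  0.7] err mm [-0.8 -0.2 -0.2]
0.24 8.82 F 6.88 [-7.5 -3.1  0.9] err mm [-0.9 -0.3 -0.2]
0.28 9.19 F 8.1 [-8.5 -2.2  1.2] err mm [-1.  -0.4 -0.2]
0.32 9.57 F 7.87 [-8.2 -3.5  1.9] err mm [-1.1 -0.6 -0.2]
0.36 9.94 F 9.07 [-9.3 -4.2  1.7] err mm [-1.1 -0.7 -0.2]
0.37 10.29 F 9.6 [-9.8 -4.   1.5] err mm [-1.2 -0.7 -0.2]
0.38 10.64 F 9.29 [-9.4 -4.2  1.3] err mm [-1.2 -0.8 -0.2]
0.39 10.99 F 11.84 [-12.   -4.9   3.2] err mm [-1.9 -0.8 -0.2]
0.4 11.34 F 14.71 [-14.8  -4.7   4.3] err mm [-2.7 -0.8 -0.3]
0.41 11.69 F 18.6 [-18.6  -5.7   6.1] err mm [-3.4 -0.7 -0.3]
0.41000000000000003 12.0917 17.674291182193947
```

View pics/w2.png

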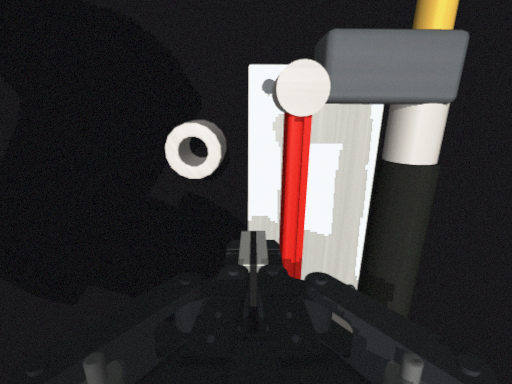

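The force slope jumps at q≈0.385 and the blade looks parallel to the bar, so it is on its stop and held with about 17 N. Next: ease it out, then press a second time.

Run:
```python
from workcell import r, optics
from h import *
for q in np.arange(.38,-.001,-.0475):
    r.move_straight(*pose(q,G),speed=.03)
    s=r.read_state(); print(round(q,3),round(push(s,q),2),end="; ")
r.move_straight(pose(0,G+.008)[0],speed=.02); r.hold(.4)
s=r.read_state(); print("\nout",s["time_s"],push(s,0))
im,d=optics.get_image("wrist"); cv2.imwrite("pics/w3.png",im[:,:,::-1])
```

```text
0.38 9.11; 0.332 8.52; 0.285 7.47; 0.238 6.93; 0.19 6.28; 0.143 5.17; 0.095 4.78; 0.048 4.58; 0.0 4.18; 
out 15.675 -0.66972364079773
```

View pics/w3.png

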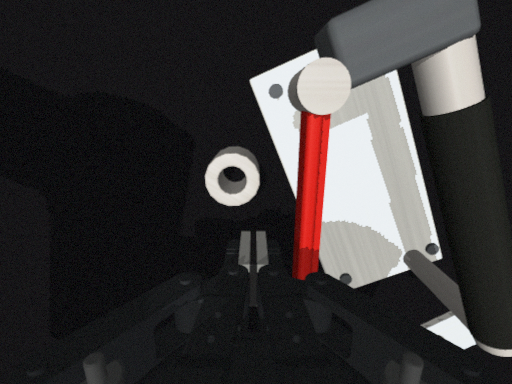

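The fingers (240–268) are clear of the blade (295–320). The lever is fully out at its rest angle, with no force on it. Now the second press.

Run:
```python
from workcell import r, optics
from h import *
r.move_straight(pose(0,G)[0],speed=.02)
q=press(r); r.hold(.5); s=r.read_state(); print(q,s["time_s"],push(s,q))
im,d=optics.get_image("wrist"); cv2.imwrite("pics/w4.png",im[:,:,::-1])
```

```text
0.04 16.65 F 4.44 [-4.4  0.8  1.2] err mm [-0.4  0.1 -0.1]
0.08 17.02 F 4.67 [-5.4 -1.3  0.8] err mm [-0.5  0.  -0.2]
0.12 17.4 F 5.81 [-6.3 -0.8  1.1] err mm [-0.6  0.  -0.2]
0.16 17.77 F 6.57 [-7.2 -1.5  1.5] err mm [-0.8 -0.1 -0.2]
0.2 18.15 F 6.17 [-6.7 -1.8  1.6] err mm [-0.9 -0.2 -0.2]
0.24 18.52 F 8.02 [-8.5 -2.3  1.5] err mm [-1.  -0.3 -0.2]
0.28 18.9 F 7.45 [-7.9 -3.2  0.7] err mm [-1.1 -0.4 -0.3]
0.32 19.27 F 7.58 [-8.  -3.8  1.1] err mm [-1.2 -0.5 -0.2]
0.36 19.65 F 9.02 [-9.2 -3.4  2. ] err mm [-1.3 -0.7 -0.2]
0.37 20.0 F 8.33 [-8.5 -4.7  1. ] err mm [-1.3 -0.7 -0.2]
0.38 20.35 F 8.71 [-8.9 -4.8  1.6] err mm [-1.3 -0.7 -0.2]
0.39 20.7 F 12.14 [-12.2  -4.9   3. ] err mm [-1.9 -0.7 -0.3]
0.4 21.05 F 15.15 [-15.2  -4.5   4.6] err mm [-2.7 -0.7 -0.3]
0.4 21.55 14.839202079250292
```

View pics/w4.png

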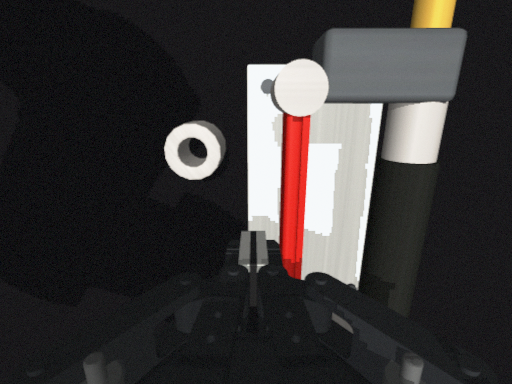

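The lever is on its stop again, in the same position as the first time. It is parallel to the bar and held steadily at about 15 N, so I'm handing the job in.

```bash
python3 -c "
from workcell import r
print(r.finish_job())"
```

```text
the job is handed in; nothing more can be done
None
```

I pressed the red lever to its stop, eased it fully out, pressed it in again and handed the job in while holding it there at about 15 N; the hand-in returned no verdict.

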